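# Refit the sliding cover of a bench terminal box

### The arm

A 6-joint arm with a two-finger parallel gripper is mounted at the origin on the work surface. World frame = base frame: x ahead of the robot, y to its left, z up, the work surface at z = 0. Lengths are in m, angles in rad, forces in N, time in s.
With the tool pointing down it reaches from about 0.35 to 0.725 m from the base axis. Payload 6 kg.
Tool frame: the origin (TCP) lies at the centre of the arm's flange, where the gripper is bolted on; the fingertips stand env.tcp_to_tips ahead of it and the grasp point (between the pads) lies 155 mm ahead of it (env.tcp_to_tips is the distance from the TCP to the fingertips, in m); z points along the fingers, y is the line along which they close (so a half turn about z gives the same grasp; the last joint's range is limited). The gripper opens to 85 mm and grips with 20 to 120 N. Pads are 22 mm wide; open, the fingers measure 114 mm over their backs; the gripper's body (76 mm by 85 mm) begins 54 mm behind the grasp point. The pads swing forward as they close: fully open they stand 13 mm farther back than shut.
Start: joints at [1.552, 0.04, 0.085, 0, -1.615, -0.334], TCP at [0.207, 0.563, 0.405] pointing down, gripper open.
Joint ranges: [-2.56, 2.56], [-1.29, 2.01], [-1.08, 1.49], [-3.29, 1.98], [-2.81, -0.18], [-2.99, 2.99]. Speed limits (rad/s): [2.57, 2.57, 3.01, 3.14, 3.14, 3.14].

### API

Orientations are given as a 3x3 rotation matrix whose columns are the frame's x, y, z axes.
In Python, from station import env, eyes, ticket gives the robot as it stands.
- The arm moves only by the tool move_arm, never from a script. Its argument "steps" is a list of rows, each an object of numbers: "dx", "dy", "dz": the shift along the tool's x, y, z in cm; "wx", "wy", "wz": the turn, a rotation vector about the tool's x, y, z in rad; "hand": the finger opening in cm, from 0 to 8.54. A call has 1 to 10 rows; each row is the pose to reach, as a shift and turn from the pose commanded when the call began, along the tool's axes at that moment; what a row does not reach only later rows make up. A row lasts 1/8 s, in which the tool goes at most 62.5 mm and 10.7 degrees, less where a joint would pass 70% of its speed; a pose out of reach is approached as far as the arm can. A call with a gripper value outside its range is refused whole. The fingers move at their own pace and stop on an object; the grip force is fixed at half the most. Time passes only in rows, so rows that repeat a pose let the fingers close. It gives the time, the measured TCP pose, the force, the opening and the grip force at its end, in the units of the state.
- env.read_state(): the state, without advancing time (a new reading comes with each control period).
- eyes.read_camera(name): name is "scene" or "top" or "wrist"; returns the picture (420x560x3 uint8, blue, green, red); there is no depth.
- eyes.camera_info(name): a dict with "intrinsics" (3x3 intrinsics, pixels), "rvec" (rotation vector, rad) and "tvec" (3), from world to camera coordinates, as OpenCV has them. Camera axes: x right, y down, z forward; pixel columns grow to the right and rows downward; lengths in m; the calibration is good to about 2 mm. A picture is of the moment at which its call begins: read the wrist's pose just before it. camera_info takes no time and is no camera call; for the wrist camera it gives the pose at the moment of the call.
- ticket.finish_job(): hands the job in; it is judged then, once.
The state is a dict: "t": time; "q": joint angles; "joint_vel": joint speeds; "effort": joint torques, N m; "eef_pos": TCP position; "tcp_rot": TCP orientation; "contact_force": force on the tool from outside, world axes, zero at the start; "ft_torque": the same for the moment, N m; "grip_width": finger opening in m; "grip_force": force on a finger pad.
Only numpy, scipy, OpenCV 4.12 (cv2) and the standard library are available. Lean on these libraries where they do the work, as an engineer would, in place of code of your own. Each camera call takes 0.05 s, during which the arm holds its last target. There are 200 camera calls.

### The job

The grey terminal box on the lab bench has been left open with a yellow tester lying across it. Put the tester down flat in the green tray, then set the blue cover down over the box's two pins, with the narrow ends of its keyholes towards the orange catch, let go of it, and push it along, away from the catch, until the catch springs up behind it. Do not drop the tester or the cover, and leave the bottles and the beaker standing where they are.

Things in the scene. Friction and masses are not known exactly. Their poses are not given: they have to be found in the camera images.
- housing: Grey terminal box fixed to the bench, 190 (x) x 92 (y) mm, flat top 50 mm above the bench, open in the middle (72 x 80 mm). Origin: centre of its underside. The orange catch is at its -x end. The cover lies with its x axis along the box's x axis: its centre over x = -10 mm when set over the pins, over x = +10 mm when home (it slides 20 mm towards +x, then its slots stop against the pin necks).
- pin_front (a point): Foot, on the box top, of the brass pin at x = +50 mm, y = 0 of the box. Pin: neck 8 mm diameter and 7 mm tall, then a head 16 mm diameter with a tapered top, ending 12 mm above the box top.
- pin_rear (a point): Foot, on the box top, of the like pin at x = -50 mm, y = 0 of the box (the one next to the catch).
- catch (a joint): Orange sprung catch, a 12 x 28 mm block standing 9 mm out of the box top, centred at x = -78 mm, y = 0 of the box. Value in m: 0 = fully up, grows as it is pressed down, 0.009 = flush with the box top. Spring about 0.5 N up, 1 N when flush; the cover's weight alone holds it down. It springs up by itself once the cover has slid home past it.
- cover_grip (a point): Centre of the white ridge across the middle of the loose blue cover; axes are the cover's. Plate 160 (x) x 92 (y) x 5 mm, about 0.35 kg. Ridge 14 (x) x 64 (y) mm, 32 mm tall above the plate; this point is 21 mm above the plate's underside. Starts flat on the bench, ridge up; seated, this point is 71 mm above the bench.
- cover_keyhole (a point): Centre of the front keyhole's wide part (22 mm square), at x = +60 mm, y = 0 of the cover, at its underside; from it a slot 11 mm wide runs towards -x, ending at x = +35 mm. The rear keyhole is alike: wide part at x = -40 mm, slot ending at x = -65 mm. Wide parts pass over the pin heads, slots do not.
- tester_mid (a point): Centre of the loose yellow hand tester, a block 130 (x) x 40 (y) x 34 mm (z), about 0.25 kg, lying at the start across the top of the terminal box between the pins. The point is 17 mm above its underside; its x axis runs along its length.
- tray: Green open tray fixed to the bench, 190 (x) x 130 (y) mm, 22 mm high, walls and floor 5 mm thick. Origin: centre of its underside.
- bottle: Bystander: amber bottle with a blue cap, 64 mm diameter, 150 mm tall, standing loose. Origin: centre of its underside.
- wash_bottle: Bystander: white wash bottle with a spout, 60 mm diameter, 165 mm tall, standing loose. Origin: centre of its underside.
- beaker: Bystander: clear plastic beaker, 68 mm diameter, 85 mm tall, standing loose. Origin: centre of its underside.
- gas_tap: Bystander: double gas tap fixed to the bench, grey post 75 mm tall with two yellow knobs up to 85 mm high and 35 mm either side of it. Origin: centre of its underside.
There are look-alikes about, which are no part of the job. Of the things that look like the part that bears cover_grip, the larger one is meant. Several things have the shape of the tray; the one meant has the colours described above.

How it is judged:
On the way:
1. with the tester already in the tray, the cover lies flat over both pins, let go, its tail holding the catch down, not yet slid along (y of cover_grip in the frame of housing between -0.005 and 0.005 m and z of cover_grip in the frame of housing between 0.068 and 0.074 m and angle between the x axis of cover_grip and the x axis of housing, either way round below 0.06 rad and angle between cover_grip's own z axis and vertical below 0.04 rad and x of cover_grip in the frame of housing between -0.016 and -0.003 m and value of joint catch above 0.006 m and contact force between the fingers and cover below 0.02 N and x of tester_mid in the frame of tray between -0.085 and 0.085 m and y of tester_mid in the frame of tray between -0.055 and 0.055 m and z of tester_mid in the frame of tray between 0.015 and 0.03 m and angle between tester_mid's own z axis and vertical below 0.12 rad), for 0.2 s.
At the end, for the whole second after the job is handed in: The tester lies flat in the tray, its centre within the tray's walls; the cover lies flat on the box top (within 3 mm) over both pins, its centre within 5 mm of the box's centreline and within 4 mm of the home position, with the catch up behind it (within 3 mm of fully up) (y of cover_grip in the frame of housing between -0.005 and 0.005 m and z of cover_grip in the frame of housing between 0.068 and 0.074 m and angle between the x axis of cover_grip and the x axis of housing, either way round below 0.06 rad and angle between cover_grip's own z axis and vertical below 0.04 rad and x of cover_grip in the frame of housing between 0.006 and 0.014 m and value of joint catch below 0.003 m and x of tester_mid in the frame of tray between -0.085 and 0.085 m and y of tester_mid in the frame of tray between -0.055 and 0.055 m and z of tester_mid in the frame of tray between 0.015 and 0.03 m and angle between tester_mid's own z axis and vertical below 0.12 rad); the robot touches nothing.
It fails at once if the tester is let go with its underside more than about 65 mm above the bench (dropped) (height (world z) of tester_mid above 0.085 m and contact force between the fingers and tester below 0.02 N).
It fails at once if the cover is let go with its underside more than about 25 mm above the box top (dropped) (height (world z) of cover_grip above 0.097 m and contact force between the fingers and cover below 0.02 N).
It fails at once if the amber bottle is shifted by more than 30 mm or knocked over (distance of bottle from where it was at the start of the episode above 0.03 m or angle between bottle's own z axis and vertical above 0.35 rad).
It fails at once if the wash bottle is shifted by more than 30 mm or knocked over (distance of wash_bottle from where it was at the start of the episode above 0.03 m or angle between wash_bottle's own z axis and vertical above 0.35 rad).
It fails at once if the beaker is shifted by more than 30 mm or knocked over (distance of beaker from where it was at the start of the episode above 0.03 m or angle between beaker's own z axis and vertical above 0.35 rad).
It also fails if it takes over 61 s, if anything falls off the work surface, if the arm or the gripper's body presses on something with over 40 N, if the wrist force passes 120 N, or if a joint passes its speed limit or range.

## Working session

There is one attempt and no reset: what is moved stays moved. The work goes in short steps, Python scripts to look and compute and a tool call to move; the robot and the scene stay as the last step left them, time stands still between calls to the robot, and variables do not carry over. Pictures are saved under pics/ and viewed, at most 10 in all, crops included, and the job is handed in when it is done.

Besides the shell and the picture viewer there is one more tool, called after "Request:" as name([rows], argument=value, ...), one row to a line, values as JSON. move_arm: Moves the arm, as the interface text tells. Its arguments: {"type":"object","properties":{"steps":{"type":"array","items":{"type":"object","properties":{"dx":{"type":"number"},"dy":{"type":"number"},"dz":{"type":"number"},"wx":{"type":"number"},"wy":{"type":"number"},"wz":{"type":"number"},"hand":{"type":"number"}}}}},"required":["steps"]}

```bash
ls; mkdir -p pics; python3 - <<'E'
from station import env, eyes, ticket
import cv2, numpy as np
s=env.read_state(); print(s['t'],s['eef_pos'],s['tcp_rot'],env.tcp_to_tips,s['contact_force'])
a=eyes.read_camera('scene'); b=eyes.read_camera('top')
cv2.imwrite('pics/scene.png',a); cv2.imwrite('pics/top.png',b)
for n in ['scene','top','wrist']:
  i=eyes.camera_info(n); R=cv2.Rodrigues(np.array(i['rvec']))[0]; print(n,i['intrinsics'],-R.T@np.array(i['tvec']).ravel(),R[2])
E
```

```text
pics
0.0 [0.20721745 0.56305374 0.4036727 ] [[ 9.38401590e-01 -3.45546266e-01 -4.83324622e-04]
 [-3.45546577e-01 -9.38400054e-01 -1.70362740e-03]
 [ 1.35130237e-04  1.76569783e-03 -9.99998432e-01]] 0.1734 [0.16220746 0.29439898 0.16276079]
scene [[543.57214048   0.         279.28921141]
 [  0.         543.57214048 208.35215185]
 [  0.           0.           1.        ]] [1.13157241 0.19709229 1.27196074] [-0.46854013 -0.15517579 -0.86970721]
top [[439.47347886   0.         267.19296045]
 [  0.         439.47347886 210.23712991]
 [  0.           0.           1.        ]] [ 0.39314199 -0.00399552  1.01780804] [ 0.08304887 -0.03010578 -0.99609062]
wrist [[292.67400289   0.         276.25827704]
 [  0.         292.67400289 209.18167523]
 [  0.           0.           1.        ]] [0.27770547 0.53644725 0.37223147] [-0.28205637  0.10150653 -0.95401291]
```

View pics/scene.png

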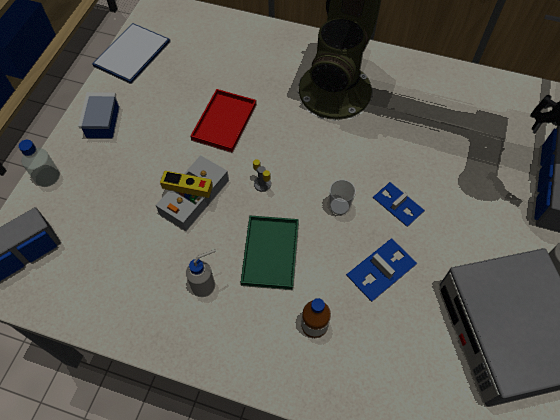

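View pics/top.png

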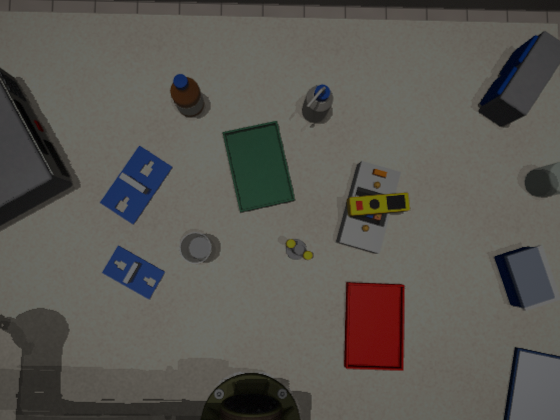

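The scene view shows the larger blue cover at (382,268) and a smaller blue look-alike at (398,203). The green tray is at (270,252) with a red look-alike at (224,120). The tester lies across the grey box at (190,185), and the box's orange catch is at (173,208). In the top view these are: large cover (137,185), green tray (258,167), box (368,206) with its catch at (379,173), beaker (198,247), gas tap (298,248).

Next I'll measure these and enlarge a crop of the candidates.

```bash
cat > h.py <<'E'
from station import env, eyes, ticket
import cv2, numpy as np
def cam(n):
    i=eyes.camera_info(n); return np.array(i['intrinsics']),cv2.Rodrigues(np.array(i['rvec']))[0],np.array(i['tvec']).ravel()
def cast(c,px,z):
    K,R,t=c; px=np.atleast_2d(np.array(px,float)); C=-R.T@t
    d=(np.c_[px,np.ones(len(px))]@np.linalg.inv(K).T)@R
    return (C+d*((z-C[2])/d[:,2])[:,None])[:,:2]
def blobs(img,lo,hi,amin=40):
    m=cv2.inRange(cv2.cvtColor(img,cv2.COLOR_BGR2HSV),np.array(lo),np.array(hi))
    m=cv2.morphologyEx(m,cv2.MORPH_CLOSE,np.ones((3,3)))
    cs=cv2.findContours(m,cv2.RETR_EXTERNAL,cv2.CHAIN_APPROX_NONE)[0]
    return sorted([c for c in cs if cv2.contourArea(c)>amin],key=cv2.contourArea)[::-1]
def rect(c,cnt,z):
    w=cast(c,cnt.reshape(-1,2),z); r=cv2.minAreaRect((w*1000).astype(np.float32)); b=cv2.boxPoints(r)
    e=[b[1]-b[0],b[2]-b[1]]; l=max(e,key=np.linalg.norm)
    return np.round(r[0],1),np.round(sorted(r[1]),1),round(float(np.degrees(np.arctan2(l[1],l[0]))%180),1)
E
python3 - <<'E'
from h import *
im=cv2.imread('pics/top.png'); c=cam('top')
def show(n,lo,hi,z,amin=40,k=4):
    for b in blobs(im,lo,hi,amin)[:k]: print(n,np.round(b.reshape(-1,2).mean(0)),cv2.contourArea(b),*rect(c,b,z))
show('blue',(100,150,60),(125,255,255),.005,400)
show('green',(60,80,30),(90,255,255),.022,400)
show('yellow',(22,150,100),(35,255,255),.084,60)
show('orange',(5,180,100),(16,255,255),.055,20)
show('grey',(0,0,70),(180,40,130),.05,400,5)
for n,p,z in [('bottle',(187,90),.1),('wash',(317,102),.1),('beaker',(198,247),.04),('tap',(298,248),.07)]: print(n,cast(c,p,z))
a=cv2.resize(im[140:305,95:215],None,fx=3.4,fy=3.4,interpolation=cv2.INTER_CUBIC)
b=cv2.resize(im[150:260,325:420],None,fx=3.9,fy=3.9,interpolation=cv2.INTER_CUBIC)
h=561; o=np.zeros((h,800,3),np.uint8); o[:a.shape[0],:a.shape[1]]=a; o[:b.shape[0],420:420+b.shape[1]]=b[:h]
cv2.imwrite('pics/crop.png',cv2.convertScaleAbs(o,alpha=1.5))
E
```

```text
blue [136. 184.] 2308.0 [535.2 268.2] [ 90.7 157.4] 147.4
blue [133. 272.] 1560.5 [335.3 268.5] [ 68.6 120.9] 61.1
green [258. 166.] 4374.0 [578.7 -12.9] [127.4 188.3] 13.0
yellow [369. 204.] 556.0 [ 486.  -250.6] [36.5 80.3] 95.3
orange [380. 172.] 34.5 [ 560.4 -285. ] [ 9.6 25.1] 73.8
grey [319. 214.] 205056.5 [487.6 -69.7] [ 921.9 1288.9] 89.8
grey [  8. 376.] 1438.0 [124.  505.9] [ 43.6 186.7] 3.2
bottle [[0.72558207 0.14092357]]
wash [[ 0.70387418 -0.13739628]]
beaker [[0.39193708 0.11878902]]
tap [[ 0.39109061 -0.09952431]]
```

View pics/crop.png

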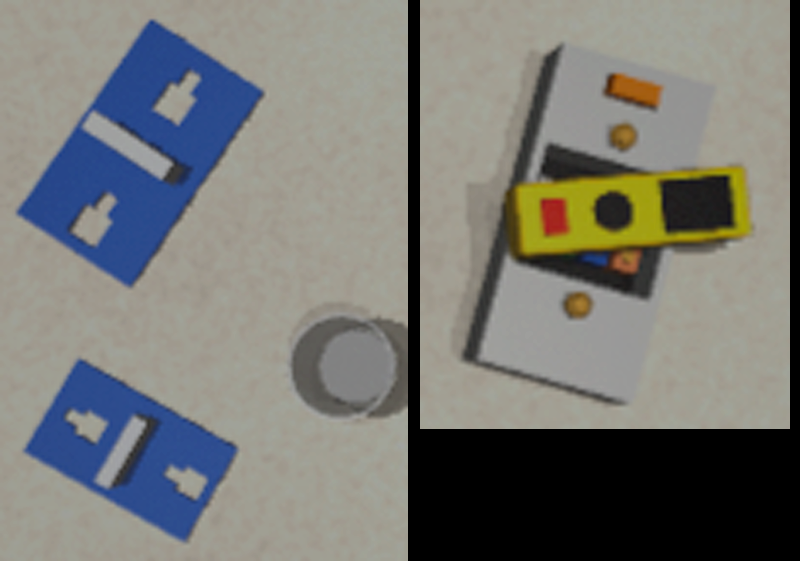

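The crop shows the larger cover at upper left, with its slots pointing to the upper right of the image, so cover +x is at world yaw of about 147°. The smaller look-alike is below it. On the box, the catch is at crop (634,90) and the brass pins are at (623,136) and (578,304), which puts box +x at about 165°. The tester lies across it at about 94°. The larger cover and the green tray match the description.

Next I'll move above the tester.

Request:
move_arm([
  {"dx": 54.9, "dy": 68.3, "dz": 5, "wz": 1.13},
  {"dx": 54.9, "dy": 68.3, "dz": 5, "wz": 1.13},
  {"dx": 54.9, "dy": 68.3, "dz": 5, "wz": 1.13},
  {"dx": 54.9, "dy": 68.3, "dz": 5, "wz": 1.13},
  {"dx": 54.9, "dy": 68.3, "dz": 5, "wz": 1.13},
  {"dx": 54.9, "dy": 68.3, "dz": 5, "wz": 1.13},
  {"dx": 54.9, "dy": 68.3, "dz": 5, "wz": 1.13},
  {"dx": 54.9, "dy": 68.3, "dz": 5, "wz": 1.13},
  {"dx": 54.9, "dy": 68.3, "dz": 5, "wz": 1.13},
  {"dx": 54.9, "dy": 68.3, "dz": 5, "wz": 1.13},
])

```text
schema error: expected keys dx, dy, dz, wx, wy, wz, hand
```

```bash
cat >> h.py <<'E'
def go(x,y,zg,yaw):
    """move numbers to bring the grasp point to x,y,zg (m) with tool x at yaw (deg), tool down"""
    s=env.read_state(); R=np.array(s['tcp_rot']); p=np.array(s['eef_pos'])
    d=R.T@(np.array([x,y,zg+.155])-p)*100
    a=np.radians(yaw); Rt=np.array([[np.cos(a),np.sin(a),0],[np.sin(a),-np.cos(a),0],[0,0,-1]])
    print('t %.2f'%s['t'],'at',np.round(p,4),'yaw',round(float(np.degrees(np.arctan2(R[1,0],R[0,0]))),1),'d cm',np.round(d,2),'w',np.round(cv2.Rodrigues(R.T@Rt)[0].ravel(),3),'w/g',round(s['grip_width'],4),round(s['grip_force'],1))
E
python3 -c "
from h import *
go(.486,-.268,.2,-85)"
```

```text
t 0.10 at [0.2072 0.5631 0.4037] yaw -20.2 d cm [54.87 68.35  4.99] w [ 1.000e-03 -1.000e-03  1.131e+00] w/g 0.0849 0.0
```

Request:
move_arm([
  {"dx": 54.9, "dy": 68.3, "dz": 5, "wx": 0, "wy": 0, "wz": 1.13, "hand": 6},
  {"dx": 54.9, "dy": 68.3, "dz": 5, "wx": 0, "wy": 0, "wz": 1.13, "hand": 6},
  {"dx": 54.9, "dy": 68.3, "dz": 5, "wx": 0, "wy": 0, "wz": 1.13, "hand": 6},
  {"dx": 54.9, "dy": 68.3, "dz": 5, "wx": 0, "wy": 0, "wz": 1.13, "hand": 6},
  {"dx": 54.9, "dy": 68.3, "dz": 5, "wx": 0, "wy": 0, "wz": 1.13, "hand": 6},
  {"dx": 54.9, "dy": 68.3, "dz": 5, "wx": 0, "wy": 0, "wz": 1.13, "hand": 6},
  {"dx": 54.9, "dy": 68.3, "dz": 5, "wx": 0, "wy": 0, "wz": 1.13, "hand": 6},
  {"dx": 54.9, "dy": 68.3, "dz": 5, "wx": 0, "wy": 0, "wz": 1.13, "hand": 6},
  {"dx": 54.9, "dy": 68.3, "dz": 5, "wx": 0, "wy": 0, "wz": 1.13, "hand": 6},
  {"dx": 54.9, "dy": 68.3, "dz": 5, "wx": 0, "wy": 0, "wz": 1.13, "hand": 6},
])

```text
t: 1.35
eef_pos: [0.406, -0.0306, 0.3691]
tcp_rot: [[0.088, -0.996, 0.001], [-0.996, -0.088, 0.001], [-0.001, -0.001, -1.0]]
contact_force: [1.6, 1.1, 1.2]
grip_width: 0.0599
grip_force: 0.0
```

```bash
python3 -c "
from h import *
go(.486,-.268,.2,-85)"
```

```text
t 1.35 at [ 0.406  -0.0306  0.3691] yaw -84.9 d cm [24.36 -5.87  1.4 ] w [-0.001  0.001  0.001] w/g 0.0599 0.0
```

Request:
move_arm([
  {"dx": 24.4, "dy": -5.9, "dz": 1.4, "wx": 0, "wy": 0, "wz": 0, "hand": 6},
  {"dx": 24.4, "dy": -5.9, "dz": 1.4, "wx": 0, "wy": 0, "wz": 0, "hand": 6},
  {"dx": 24.4, "dy": -5.9, "dz": 1.4, "wx": 0, "wy": 0, "wz": 0, "hand": 6},
  {"dx": 24.4, "dy": -5.9, "dz": 1.4, "wx": 0, "wy": 0, "wz": 0, "hand": 6},
  {"dx": 24.4, "dy": -5.9, "dz": 1.4, "wx": 0, "wy": 0, "wz": 0, "hand": 6},
  {"dx": 24.4, "dy": -5.9, "dz": 1.4, "wx": 0, "wy": 0, "wz": 0, "hand": 6},
  {"dx": 24.4, "dy": -5.9, "dz": 1.4, "wx": 0, "wy": 0, "wz": 0, "hand": 6},
])

```text
t: 2.22
eef_pos: [0.4862, -0.2653, 0.3558]
tcp_rot: [[0.089, -0.996, 0.001], [-0.996, -0.089, -0.0], [0.0, -0.001, -1.0]]
contact_force: [0.1, 0.2, 0.4]
grip_width: 0.0603
grip_force: 0.0
```

```bash
python3 - <<'E'
from h import *
go(.486,-.268,.2,-85)
c=cam('wrist'); im=eyes.read_camera('wrist'); cv2.imwrite('pics/w1.png',im); np.savez('w1.npz',K=c[0],R=c[1],t=c[2])
for b in blobs(im,(22,120,60),(36,255,255),300): print('yellow',np.round(b.reshape(-1,2).mean(0)),cv2.contourArea(b),*rect(c,b,.084))
for b in blobs(im,(5,150,60),(20,255,255),60): print('orange',np.round(b.reshape(-1,2).mean(0)),cv2.contourArea(b),*rect(c,b,.059))
E
```

```text
t 2.23 at [ 0.4862 -0.2653  0.3558] yaw -84.9 d cm [0.27 0.04 0.08] w [-0.001 -0.     0.002] w/g 0.0603 0.0
yellow [275. 192.] 6502.0 [ 486.7 -276.5] [ 40.1 126.9] 95.2
orange [200. 174.] 383.5 [ 556.8 -286.2] [12.3 29.9] 74.1
orange [276. 248.] 346.0 [ 481.1 -218.6] [17.3 23.9] 5.2
orange [228. 185.] 129.5 [ 530.6 -277.8] [11.8 12.5] 66.5
orange [326. 221.] 121.0 [ 435.7 -251.3] [11.6 12.4] 97.7
orange [302. 176.] 84.0 [ 462.9 -292.8] [ 7.3 14.9] 96.5
```

View pics/w1.png

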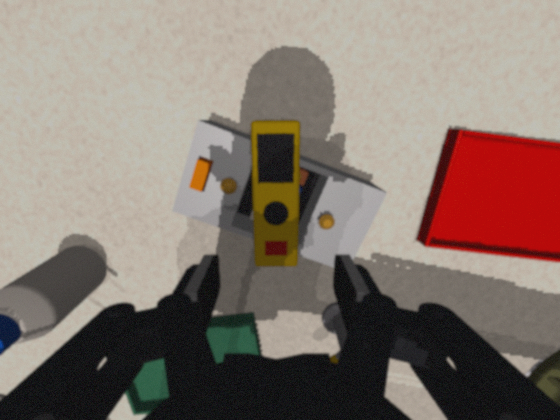

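The wrist view shows the tester at (275,192), the catch at (200,174), and the pins at (228,185) and (326,221). That puts the box centre at about (0.483,-0.265) with yaw 164.2°. Now I'll descend and grip the tester.

Request:
move_arm([
  {"dx": 0.7, "dy": 0, "dz": 5, "wx": 0, "wy": 0, "wz": 0, "hand": 6},
  {"dx": 0.7, "dy": 0, "dz": 9, "wx": 0, "wy": 0, "wz": 0, "hand": 6},
  {"dx": 0.7, "dy": 0, "dz": 11, "wx": 0, "wy": 0, "wz": 0, "hand": 6},
  {"dx": 0.7, "dy": 0, "dz": 12.2, "wx": 0, "wy": 0, "wz": 0, "hand": 6},
  {"dx": 0.7, "dy": 0, "dz": 12.2, "wx": 0, "wy": 0, "wz": 0, "hand": 6},
  {"dx": 0.7, "dy": 0, "dz": 12.2, "wx": 0, "wy": 0, "wz": 0, "hand": 3},
  {"dx": 0.7, "dy": 0, "dz": 12.2, "wx": 0, "wy": 0, "wz": 0, "hand": 3},
  {"dx": 0.7, "dy": 0, "dz": 12.2, "wx": 0, "wy": 0, "wz": 0, "hand": 3},
  {"dx": 0.7, "dy": 0, "dz": 12.2, "wx": 0, "wy": 0, "wz": 0, "hand": 3},
])

```text
t: 3.4
eef_pos: [0.4875, -0.2733, 0.235]
tcp_rot: [[0.088, -0.996, 0.003], [-0.996, -0.088, -0.001], [0.001, -0.003, -1.0]]
contact_force: [-0.0, 1.7, 6.9]
grip_width: 0.0391
grip_force: 61.8
```

```bash
python3 -c "
from h import *
go(.4867,-.275,.078,-85)
go(.579,-.013,.10,-166)
c=cam('top'); im=cv2.imread('pics/top.png'); b=blobs(im,(60,80,30),(90,255,255),400)[0]
print([np.round(rect(c,b,z)[0]) for z in (0.,.022)])"
```

```text
t 3.40 at [ 0.4875 -0.2733  0.235 ] yaw -84.9 d cm [0.16 0.09 0.2 ] w [-0.003 -0.001  0.001] w/g 0.0391 61.8
t 3.40 at [ 0.4875 -0.2733  0.235 ] yaw -84.9 d cm [-25.12 -11.42  -2.  ] w [-3.000e-03  1.000e-03  1.415e+00] w/g 0.0391 61.8
[array([583., -13.]), array([579., -13.])]
```

Request:
move_arm([
  {"dx": 0, "dy": 0, "dz": -3, "wx": 0, "wy": 0, "wz": 0, "hand": 3},
  {"dx": 0, "dy": 0, "dz": -8, "wx": 0, "wy": 0, "wz": 0, "hand": 3},
  {"dx": -3, "dy": -1.5, "dz": -8, "wx": 0, "wy": 0, "wz": 0.17, "hand": 3},
  {"dx": -6.5, "dy": -3, "dz": -8, "wx": 0, "wy": 0, "wz": 0.35, "hand": 3},
  {"dx": -10, "dy": -4.5, "dz": -8, "wx": 0, "wy": 0, "wz": 0.53, "hand": 3},
  {"dx": -13.5, "dy": -6, "dz": -8, "wx": 0, "wy": 0, "wz": 0.71, "hand": 3},
  {"dx": -17, "dy": -7.5, "dz": -8, "wx": 0, "wy": 0, "wz": 0.89, "hand": 3},
  {"dx": -20.5, "dy": -9, "dz": -8, "wx": 0, "wy": 0, "wz": 1.07, "hand": 3},
  {"dx": -23, "dy": -10.5, "dz": -8, "wx": 0, "wy": 0, "wz": 1.25, "hand": 3},
  {"dx": -25.1, "dy": -11.4, "dz": -8, "wx": 0, "wy": 0, "wz": 1.42, "hand": 3},
])

```text
t: 4.65
eef_pos: [0.5786, -0.012, 0.3121]
tcp_rot: [[-0.973, -0.231, -0.002], [-0.231, 0.973, 0.0], [0.002, 0.001, -1.0]]
contact_force: [0.5, 1.0, -2.0]
grip_width: 0.0387
grip_force: 61.2
```

```bash
python3 - <<'E'
from h import *
go(.579,-.013,.034,-166)
c=cam('wrist'); im=eyes.read_camera('wrist'); cv2.imwrite('pics/w2.png',im)
E
```

```text
t 4.65 at [ 0.5786 -0.012   0.3121] yaw -166.6 d cm [-0.03 -0.11 12.31] w [ 0.001 -0.002 -0.011] w/g 0.0387 61.2
```

View pics/w2.png

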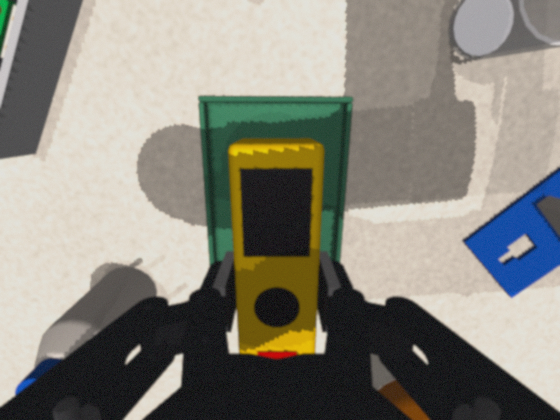

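The wrist view shows the tester held level over the green tray, aligned with it (tester column about 277, tray columns 200–350). Now I'll lower it.

Request:
move_arm([
  {"dx": 0, "dy": 0, "dz": 5, "wx": 0, "wy": 0, "wz": 0, "hand": 3},
  {"dx": 0, "dy": 0, "dz": 9, "wx": 0, "wy": 0, "wz": 0, "hand": 3},
  {"dx": 0, "dy": 0, "dz": 11, "wx": 0, "wy": 0, "wz": 0, "hand": 3},
  {"dx": 0, "dy": 0, "dz": 11.8, "wx": 0, "wy": 0, "wz": 0, "hand": 3},
  {"dx": 0, "dy": 0, "dz": 12.1, "wx": 0, "wy": 0, "wz": 0, "hand": 3},
  {"dx": 0, "dy": 0, "dz": 12.2, "wx": 0, "wy": 0, "wz": 0, "hand": 3},
  {"dx": 0, "dy": 0, "dz": 12.2, "wx": 0, "wy": 0, "wz": 0, "hand": 3},
])

```text
t: 5.58
eef_pos: [0.5787, -0.0132, 0.1922]
tcp_rot: [[-0.972, -0.237, 0.002], [-0.237, 0.972, 0.0], [-0.002, -0.0, -1.0]]
contact_force: [-0.0, -0.2, -2.3]
grip_width: 0.0391
grip_force: 61.0
```

Request:
move_arm([
  {"dx": 0, "dy": 0, "dz": 0.2, "wx": 0, "wy": 0, "wz": 0, "hand": 3},
  {"dx": 0, "dy": 0, "dz": 0.3, "wx": 0, "wy": 0, "wz": 0, "hand": 3},
  {"dx": 0, "dy": 0, "dz": 0.3, "wx": 0, "wy": 0, "wz": 0, "hand": 3},
  {"dx": 0, "dy": 0, "dz": 0.3, "wx": 0, "wy": 0, "wz": 0, "hand": 6},
  {"dx": 0, "dy": 0, "dz": 0.3, "wx": 0, "wy": 0, "wz": 0, "hand": 6},
  {"dx": 0, "dy": 0, "dz": 0, "wx": 0, "wy": 0, "wz": 0, "hand": 6},
  {"dx": 0, "dy": 0, "dz": -5, "wx": 0, "wy": 0, "wz": 0, "hand": 6},
  {"dx": 0, "dy": 0, "dz": -11, "wx": 0, "wy": 0, "wz": 0, "hand": 6},
  {"dx": 0, "dy": 0, "dz": -15, "wx": 0, "wy": 0, "wz": 0, "hand": 6},
  {"dx": 0, "dy": 0, "dz": -15, "wx": 0, "wy": 0, "wz": 0, "hand": 6},
])

```text
t: 6.82
eef_pos: [0.5789, -0.0134, 0.346]
tcp_rot: [[-0.972, -0.237, 0.008], [-0.237, 0.972, 0.001], [-0.008, -0.001, -1.0]]
contact_force: [-0.4, -0.1, -1.6]
grip_width: 0.0602
grip_force: 0.0
```

```bash
python3 - <<'E'
from h import *
go(.535,.268,.18,-122.6)
E
```

```text
t 6.83 at [ 0.5789 -0.0134  0.346 ] yaw -166.3 d cm [-2.38 28.38  1.09] w [-0.004  0.007 -0.763] w/g 0.0602 0.0
```

Request:
move_arm([
  {"dx": -0.5, "dy": 5.5, "dz": 0, "wx": 0, "wy": 0, "wz": -0.16, "hand": 6},
  {"dx": -1, "dy": 11.5, "dz": 0, "wx": 0, "wy": 0, "wz": -0.34, "hand": 6},
  {"dx": -1.5, "dy": 17.5, "dz": 0, "wx": 0, "wy": 0, "wz": -0.52, "hand": 6},
  {"dx": -2, "dy": 23.5, "dz": 0, "wx": 0, "wy": 0, "wz": -0.68, "hand": 6},
  {"dx": -2.4, "dy": 28.4, "dz": 0.6, "wx": 0, "wy": 0, "wz": -0.76, "hand": 6},
  {"dx": -2.4, "dy": 28.4, "dz": 0.6, "wx": 0, "wy": 0, "wz": -0.76, "hand": 6},
  {"dx": -2.4, "dy": 28.4, "dz": 0.6, "wx": 0, "wy": 0, "wz": -0.76, "hand": 6},
])

```text
t: 7.7
eef_pos: [0.5345, 0.2683, 0.3344]
tcp_rot: [[-0.541, -0.841, -0.001], [-0.841, 0.541, -0.001], [0.001, 0.0, -1.0]]
contact_force: [-0.0, -1.1, 0.0]
grip_width: 0.0603
grip_force: 0.0
```

```bash
python3 - <<'E'
from h import *
go(.535,.268,.18,-122.6)
c=cam('wrist'); im=eyes.read_camera('wrist'); cv2.imwrite('pics/w3.png',im)
ct=cam('top'); t=eyes.read_camera('top'); cv2.imwrite('pics/top2.png',t)
for b in blobs(im,(100,120,40),(125,255,255),1000): print('blue',np.round(b.reshape(-1,2).mean(0)),cv2.contourArea(b),*rect(c,b,.005))
m=cv2.inRange(cv2.cvtColor(im,cv2.COLOR_BGR2HSV),(0,0,120),(180,60,255))
for b in cv2.findContours(m,cv2.RETR_LIST,cv2.CHAIN_APPROX_NONE)[0]:
  if 60<cv2.contourArea(b)<6000: print('white',np.round(b.reshape(-1,2).mean(0)),cv2.contourArea(b),*rect(c,b,.037))
for b in blobs(t,(22,120,60),(36,255,255),200): print('tester',np.round(b.reshape(-1,2).mean(0)),*rect(ct,b,.039))
E
```

```text
t 7.70 at [0.5345 0.2683 0.3344] yaw -122.8 d cm [-0.   -0.06 -0.06] w [ 0.    -0.001 -0.003] w/g 0.0603 0.0
blue [276. 191.] 11108.5 [533.6 267.8] [ 89.7 157.8] 147.2
blue [453.  78.] 9166.0 [334.6 267.5] [ 70.3 120.8] 61.2
white [415. 406.] 862.0 [528.1 572. ] [34.  86.7] 102.6
white [141. 393.] 2021.0 [792.8 384.2] [ 45.4 120.3] 22.9
white [327. 194.] 417.5 [489.3 285.1] [17.3 30.7] 147.2
white [232. 194.] 445.0 [563.5 238. ] [18.4 31. ] 145.6
white [449. 121.] 169.5 [367.1 288.4] [10.3 20.7] 66.9
white [248. 100.] 82.0 [503.1 178.2] [8.9 9.5] 103.1
white [330. 107.] 458.0 [449.8 221.6] [23.5 28.2] 134.3
white [300.  93.] 71.0 [463.6 197.4] [ 5.8 14.5] 167.9
white [269.  88.] 114.0 [483.7 181.2] [ 9.5 14.2] 4.6
white [466.  80.] 389.5 [341.5 264.3] [ 7.8 38.5] 151.2
white [458.  33.] 213.0 [335.  229.1] [10.1 21.4] 60.9
tester [258. 165.] [577.  -12.6] [ 41. 130.] 13.9
```

View pics/w3.png

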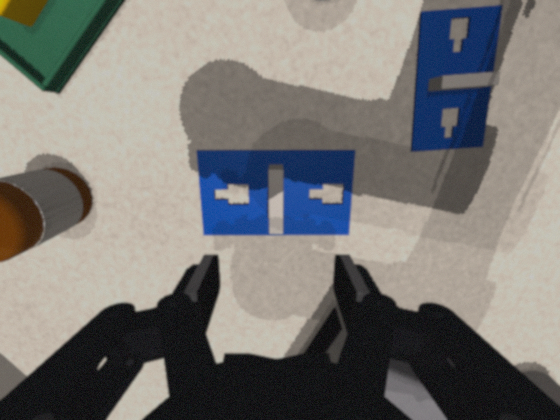

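The wrist view shows the large cover centred at (276,191) between the fingers, with its slots pointing left (box −x, as needed) and its ridge at column 276. The tester lies in the tray at (577,-13) mm. Next I'll grip the ridge.

Request:
move_arm([
  {"dx": 0, "dy": 0, "dz": 5, "wx": 0, "wy": 0, "wz": 0, "hand": 6},
  {"dx": 0, "dy": 0, "dz": 10, "wx": 0, "wy": 0, "wz": 0, "hand": 6},
  {"dx": 0, "dy": 0, "dz": 13, "wx": 0, "wy": 0, "wz": 0, "hand": 6},
  {"dx": 0, "dy": 0, "dz": 15, "wx": 0, "wy": 0, "wz": 0, "hand": 5},
  {"dx": 0, "dy": 0, "dz": 15.3, "wx": 0, "wy": 0, "wz": 0, "hand": 4},
  {"dx": 0, "dy": 0, "dz": 15.3, "wx": 0, "wy": 0, "wz": 0, "hand": 2.5},
  {"dx": 0, "dy": 0, "dz": 15.3, "wx": 0, "wy": 0, "wz": 0, "hand": 0.5},
  {"dx": 0, "dy": 0, "dz": 15.3, "wx": 0, "wy": 0, "wz": 0, "hand": 0.5},
  {"dx": 0, "dy": 0, "dz": 15.3, "wx": 0, "wy": 0, "wz": 0, "hand": 0.5},
  {"dx": 0, "dy": 0, "dz": 15.3, "wx": 0, "wy": 0, "wz": 0, "hand": 0.5},
])

```text
t: 9.05
eef_pos: [0.5351, 0.2687, 0.184]
tcp_rot: [[-0.541, -0.841, 0.003], [-0.841, 0.541, 0.001], [-0.002, -0.002, -1.0]]
contact_force: [0.2, -0.7, 6.2]
grip_width: 0.0128
grip_force: 62.4
```

```bash
python3 - <<'E'
from h import *
a=np.radians(164.2); c=np.array([.483,-.2646])-.01*np.array([np.cos(a),np.sin(a)]); print(c)
go(*c,.18,-105.8)
E
```

```text
[ 0.49262218 -0.2673228 ]
t 9.05 at [0.5351 0.2687 0.184 ] yaw -122.8 d cm [ 47.34 -25.45 -15.18] w [-0.002  0.002 -0.296] w/g 0.0128 62.4
```

Request:
move_arm([
  {"dx": 0, "dy": 0, "dz": -2, "wx": 0, "wy": 0, "wz": 0, "hand": 0.5},
  {"dx": 0, "dy": 0, "dz": -6, "wx": 0, "wy": 0, "wz": 0, "hand": 0.5},
  {"dx": 0, "dy": 0, "dz": -12, "wx": 0, "wy": 0, "wz": 0, "hand": 0.5},
  {"dx": 4, "dy": -2, "dz": -15.2, "wx": 0, "wy": 0, "wz": 0, "hand": 0.5},
  {"dx": 8, "dy": -4, "dz": -15.2, "wx": 0, "wy": 0, "wz": 0, "hand": 0.5},
])

```text
t: 9.68
eef_pos: [0.5248, 0.1788, 0.3384]
tcp_rot: [[-0.54, -0.841, 0.005], [-0.841, 0.54, 0.003], [-0.005, -0.003, -1.0]]
contact_force: [0.9, -1.0, -4.4]
grip_width: 0.0128
grip_force: 61.1
```

```bash
python3 - <<'E'
from h import *
go(.4926,-.2673,.18,-105.8)
s=eyes.read_camera('scene'); cv2.imwrite('pics/scene2.png',s); t=cv2.imread('pics/top2.png')
w=np.load('w1.npz'); 
for n,im,roi in (('top',t,(330,150,410,260)),('scene',s,(150,150,235,235))):
  c=cam(n); x0,y0,x1,y1=roi
  for b in blobs(im[y0:y1,x0:x1],(5,90,40),(28,255,255),4):
    p=b.reshape(-1,2).mean(0)+[x0,y0]; print(n,np.round(p,1),cv2.contourArea(b),np.round(cast(c,p,.059)[0]*1000,1))
o=np.hstack([cv2.resize(t[150:260,330:410],(400,550)),cv2.resize(s[150:235,150:235],(400,400),interpolation=cv2.INTER_CUBIC)[:,:] if 0 else cv2.copyMakeBorder(cv2.resize(s[150:235,150:235],(400,400)),0,150,0,0,0)])
cv2.imwrite('pics/crop2.png',o)
E
```

```text
t 9.68 at [0.5248 0.1788 0.3384] yaw -122.7 d cm [ 39.28 -21.39   0.19] w [-0.003  0.005 -0.295] w/g 0.0128 61.1
top [376.7 210.3] 132.5 [ 475.  -274.7]
top [379.3 172.6] 63.5 [ 559.1 -281.8]
top [365.1 227.6] 23.5 [ 436.5 -248.5]
top [376.5 184.5] 23.0 [ 532.4 -275.2]
top [357.7 199.1] 4.5 [ 499.4 -232.9]
scene [184.4 190.9] 112.5 [ 504.9 -271.5]
scene [172.4 207.5] 49.5 [ 560.5 -281.5]
scene [202.9 172.6] 15.0 [ 436.9 -246.9]
```

View pics/crop2.png

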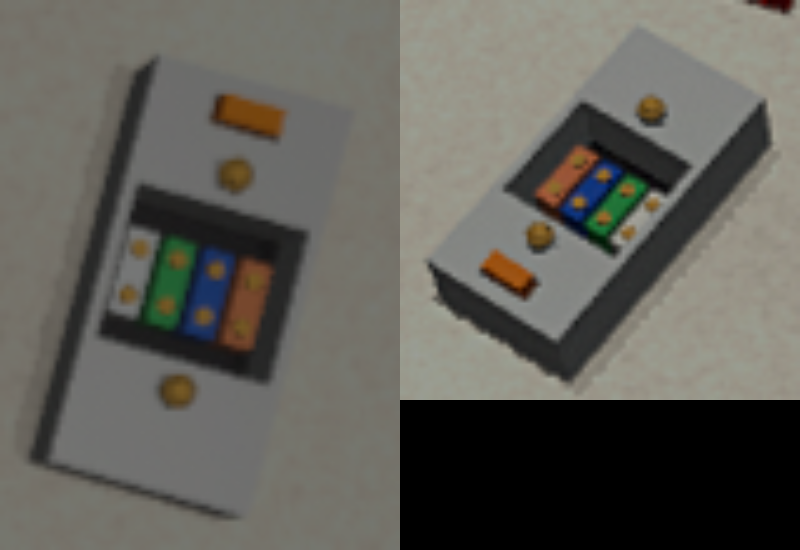

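The crop shows the box clear of the tester. The pins are at top pixels (376.5,184.5) and (365,227.6), and at scene pixels (180,200) and (203,173). Averaging the views gives a box centre of (484,-263) mm and yaw 164.4°. Now I'll carry the cover above the box.

Request:
move_arm([
  {"dx": 4, "dy": -2.2, "dz": 0, "wx": 0, "wy": 0, "wz": -0.04, "hand": 0.5},
  {"dx": 9, "dy": -4.9, "dz": 0, "wx": 0, "wy": 0, "wz": -0.08, "hand": 0.5},
  {"dx": 14, "dy": -7.6, "dz": 0, "wx": 0, "wy": 0, "wz": -0.12, "hand": 0.5},
  {"dx": 19, "dy": -10.4, "dz": 0, "wx": 0, "wy": 0, "wz": -0.16, "hand": 0.5},
  {"dx": 24, "dy": -13.1, "dz": 0, "wx": 0, "wy": 0, "wz": -0.2, "hand": 0.5},
  {"dx": 29, "dy": -15.9, "dz": 0, "wx": 0, "wy": 0, "wz": -0.24, "hand": 0.5},
  {"dx": 34, "dy": -18.6, "dz": 0, "wx": 0, "wy": 0, "wz": -0.28, "hand": 0.5},
  {"dx": 37.5, "dy": -20.5, "dz": 0, "wx": 0, "wy": 0, "wz": -0.3, "hand": 0.5},
  {"dx": 39.1, "dy": -21.4, "dz": 0, "wx": 0, "wy": 0, "wz": -0.3, "hand": 0.5},
  {"dx": 39.1, "dy": -21.4, "dz": 0, "wx": 0, "wy": 0, "wz": -0.3, "hand": 0.5},
])

```text
t: 10.98
eef_pos: [0.4929, -0.2657, 0.3339]
tcp_rot: [[-0.271, -0.963, -0.001], [-0.963, 0.271, 0.001], [-0.0, 0.001, -1.0]]
contact_force: [-0.6, 0.3, -3.6]
grip_width: 0.0133
grip_force: 61.0
```

```bash
python3 - <<'E'
from h import *
go(.4936,-.2659,.104,-105.6)
E
```

```text
t 10.97 at [ 0.4929 -0.2657  0.3339] yaw -105.7 d cm [-0.   -0.08  7.49] w [ 0.001  0.    -0.002] w/g 0.0133 61.0
```

Request:
move_arm([
  {"dx": 0, "dy": 0, "dz": 4, "wx": 0, "wy": 0, "wz": 0, "hand": 0.5},
  {"dx": 0, "dy": 0, "dz": 6.5, "wx": 0, "wy": 0, "wz": 0, "hand": 0.5},
  {"dx": 0, "dy": 0, "dz": 7.4, "wx": 0, "wy": 0, "wz": 0, "hand": 0.5},
  {"dx": 0, "dy": 0, "dz": 7.4, "wx": 0, "wy": 0, "wz": 0, "hand": 0.5},
  {"dx": 0, "dy": 0, "dz": 7.4, "wx": 0, "wy": 0, "wz": 0, "hand": 0.5},
])

```text
t: 11.6
eef_pos: [0.4937, -0.2649, 0.2619]
tcp_rot: [[-0.268, -0.963, 0.002], [-0.963, 0.268, -0.001], [0.0, -0.002, -1.0]]
contact_force: [-0.2, 0.5, -3.5]
grip_width: 0.0129
grip_force: 60.8
```

```bash
python3 - <<'E'
from h import *
go(.4936,-.2659,.104,-105.6)
c=cam('wrist'); im=eyes.read_camera('wrist'); cv2.imwrite('pics/w4.png',im); np.savez('w4.npz',K=c[0],R=c[1],t=c[2])
cv2.imwrite('pics/w4c.png',cv2.convertScaleAbs(cv2.resize(im[100:300,140:410],None,fx=2.9,fy=2.9,interpolation=cv2.INTER_CUBIC),alpha=1.5))
E
```

```text
t 11.60 at [ 0.4937 -0.2649  0.2619] yaw -105.6 d cm [ 0.1  -0.01  0.29] w [-0.002 -0.     0.001] w/g 0.0129 60.8
```

View pics/w4c.png

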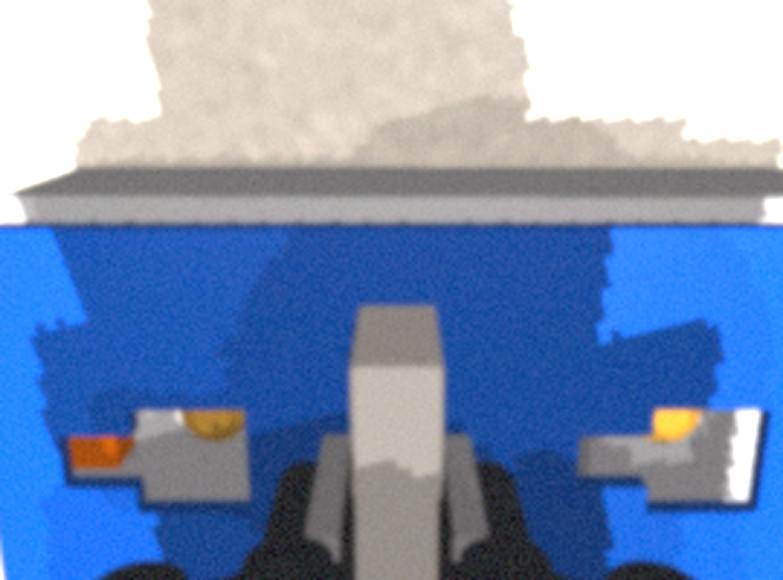

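The crop shows both pins through the wide parts of the keyholes: rear pin at crop (213,425) in keyhole 135–250 × 408–503, front pin at (676,425) in keyhole 648–765. The catch is at (100,452) under the slot. The pins are aligned along x, so next I'll check y by casting rays.

```bash
python3 - <<'E'
from h import *
w=np.load('w4.npz'); c=(w['K'],w['R'],w['t']); s=env.read_state()
R=np.array(s['tcp_rot']); p=np.array([.4937,-.2649])
f=lambda u,v,z:np.round((cast(c,((u)/2.9+140-.3,v/2.9+100-.3),z)[0]-p)@R[:2,:2]*1000,1)
print('cols: tool x, tool y mm from tcp')
for n,u0,u1,v0,v1 in (('rear',135,249,408,502),('front',648,766,408,502)):
  print(n,'key edges',f(u0,455,.0829),f(u1,455,.0829),f(192,v0,.0829),f(192,v1,.0829))
for z in (.057,.06,.062): print(z,'pin rear L,R,B',f(182,415,z),f(245,415,z),f(213,439,z),'front L?,B',f(651,415,z),f(701,415,z),f(676,439,z))
print('box far edge',f(400,222,.05),'plate far edge',f(400,226,.083), 'slot edges rear', f(90,437,.0829),f(90,480,.0829))
E
```

```text
cols: tool x, tool y mm from tcp
rear key edges [  3.2 -49.2] [  3.3 -27.3] [ 13.  -37.5] [ -6.9 -39. ]
front key edges [ 3.4 49.2] [ 3.4 71.8] [ 13.  -37.5] [ -6.9 -39. ]
0.057 pin rear L,R,B [  0.1 -46.7] [  0.1 -32.7] [ -5.7 -40.2] front L?,B [ 0.2 57.4] [ 0.3 68.5] [-5.6 63.5]
0.06 pin rear L,R,B [  1.4 -45.8] [  1.5 -32.1] [ -4.3 -39.4] front L?,B [ 1.6 56.4] [ 1.6 67.3] [-4.2 62.5]
0.062 pin rear L,R,B [  2.3 -45.3] [  2.3 -31.7] [ -3.3 -39. ] front L?,B [ 2.5 55.8] [ 2.5 66.6] [-3.2 61.7]
box far edge [42.2  1.7] plate far edge [47.8  1.6] slot edges rear [  7.  -57.4] [ -2.1 -58.4]
```

```bash
python3 - <<'E'
from h import *
w=np.load('w4.npz'); c=(w['K'],w['R'],w['t']); R=np.array(env.read_state()['tcp_rot']); p=np.array([.4937,-.2649])
im=cv2.imread('pics/w4.png').astype(int); print(im[155:182,250:300].mean(1).round().astype(int).tolist())
print(im[236:282,232-0:236].sum(2).mean(1).round().tolist() , im[236:282,205:222].sum(2).mean(1).round().tolist())
f=lambda u,v,z:np.round((cast(c,(u,v),z)[0]-p)@R[:2,:2]*1000,1)
for v in range(164,180,2): print(v,f(275,v,.05),f(275,v,.083))
E
```

```text
[[116, 124, 132], [111, 118, 125], [100, 105, 110], [87, 88, 91], [80, 79, 81], [79, 78, 80], [79, 78, 80], [79, 78, 80], [79, 78, 80], [79, 78, 80], [79, 79, 81], [83, 82, 84], [94, 93, 95], [107, 107, 109], [114, 114, 116], [117, 117, 118], [116, 116, 118], [117, 117, 118], [116, 116, 118], [116, 115, 117], [111, 109, 110], [102, 93, 93], [91, 68, 62], [94, 52, 32], [104, 52, 23], [109, 54, 23], [110, 55, 23]]
[179.0, 180.0, 185.0, 171.0, 175.0, 174.0, 182.0, 174.0, 178.0, 168.0, 177.0, 164.0, 156.0, 145.0, 139.0, 146.0, 137.0, 139.0, 143.0, 140.0, 138.0, 140.0, 144.0, 138.0, 146.0, 147.0, 144.0, 132.0, 139.0, 127.0, 131.0, 136.0, 128.0, 126.0, 128.0, 124.0, 114.0, 102.0, 115.0, 106.0, 98.0, 94.0, 90.0, 88.0, 83.0, 76.0] [183.0, 182.0, 177.0, 185.0, 209.0, 232.0, 242.0, 235.0, 229.0, 226.0, 215.0, 208.0, 202.0, 199.0, 200.0, 222.0, 240.0, 253.0, 255.0, 256.0, 256.0, 256.0, 255.0, 255.0, 254.0, 257.0, 256.0, 254.0, 256.0, 256.0, 257.0, 254.0, 255.0, 255.0, 252.0, 237.0, 203.0, 157.0, 131.0, 131.0, 138.0, 150.0, 158.0, 157.0, 164.0, 163.0]
164 [49.8  0. ] [54.8  0.2]
166 [48.6  0. ] [53.8  0.2]
168 [47.3  0. ] [52.8  0.2]
170 [46.1  0. ] [51.8  0.2]
172 [44.8  0. ] [50.7  0.2]
174 [43.6  0. ] [49.7  0.2]
176 [42.3  0. ] [48.7  0.2]
178 [41.1  0. ] [47.7  0.2]
```

Cover and box are aligned to within about 1 mm: plate centreline 2.1 mm against box 1.8 mm, and 0.4 mm along the box. Now I'll lower the cover.

Request:
move_arm([
  {"dx": 0, "dy": 0, "dz": 0.7, "wx": 0, "wy": 0, "wz": 0, "hand": 0.5},
  {"dx": 0, "dy": 0, "dz": 1.4, "wx": 0, "wy": 0, "wz": 0, "hand": 0.5},
  {"dx": 0, "dy": 0, "dz": 1.9, "wx": 0, "wy": 0, "wz": 0, "hand": 0.5},
  {"dx": 0, "dy": 0, "dz": 2.3, "wx": 0, "wy": 0, "wz": 0, "hand": 0.5},
  {"dx": 0, "dy": 0, "dz": 2.5, "wx": 0, "wy": 0, "wz": 0, "hand": 0.5},
  {"dx": 0, "dy": 0, "dz": 2.5, "wx": 0, "wy": 0, "wz": 0, "hand": 0.5},
  {"dx": 0, "dy": 0, "dz": 2.5, "wx": 0, "wy": 0, "wz": 0, "hand": 0.5},
])

```text
t: 12.52
eef_pos: [0.4932, -0.2652, 0.2354]
tcp_rot: [[-0.269, -0.963, 0.0], [-0.963, 0.269, -0.0], [0.0, -0.0, -1.0]]
contact_force: [-0.3, -0.2, -2.7]
grip_width: 0.0133
grip_force: 61.0
```

Request:
move_arm([
  {"dx": 0, "dy": 0, "dz": 0.15, "wx": 0, "wy": 0, "wz": 0, "hand": 0.5},
  {"dx": 0, "dy": 0, "dz": 0.2, "wx": 0, "wy": 0, "wz": 0, "hand": 0.5},
  {"dx": 0, "dy": 0, "dz": 0.2, "wx": 0, "wy": 0, "wz": 0, "hand": 0.5},
  {"dx": 0, "dy": 0, "dz": 0.2, "wx": 0, "wy": 0, "wz": 0, "hand": 3},
  {"dx": 0, "dy": 0, "dz": 0, "wx": 0, "wy": 0, "wz": 0, "hand": 4},
  {"dx": 0, "dy": 0, "dz": -0.3, "wx": 0, "wy": 0, "wz": 0, "hand": 4},
  {"dx": 0, "dy": 0, "dz": -0.3, "wx": 0, "wy": 0, "wz": 0, "hand": 4},
  {"dx": 0, "dy": 0, "dz": -0.3, "wx": 0, "wy": 0, "wz": 0, "hand": 4},
  {"dx": 0, "dy": 0, "dz": -0.3, "wx": 0, "wy": 0, "wz": 0, "hand": 4},
])

```text
t: 13.65
eef_pos: [0.4931, -0.2651, 0.238]
tcp_rot: [[-0.269, -0.963, -0.0], [-0.963, 0.269, -0.0], [0.0, 0.0, -1.0]]
contact_force: [0.0, 0.4, -1.1]
grip_width: 0.0401
grip_force: 0.0
```

```bash
python3 - <<'E'
from h import *
go(.4936,-.2659,.082,-105.6)
c=cam('wrist'); im=eyes.read_camera('wrist'); cv2.imwrite('pics/w5.png',im)
cv2.imwrite('pics/w5c.png',cv2.convertScaleAbs(cv2.resize(im[100:300,140:410],None,fx=2.9,fy=2.9,interpolation=cv2.INTER_CUBIC),alpha=1.5))
E
```

```text
t 13.65 at [ 0.4931 -0.2651  0.238 ] yaw -105.6 d cm [ 0.06 -0.07  0.1 ] w [ 0. -0.  0.] w/g 0.0401 0.0
```

View pics/w5c.png

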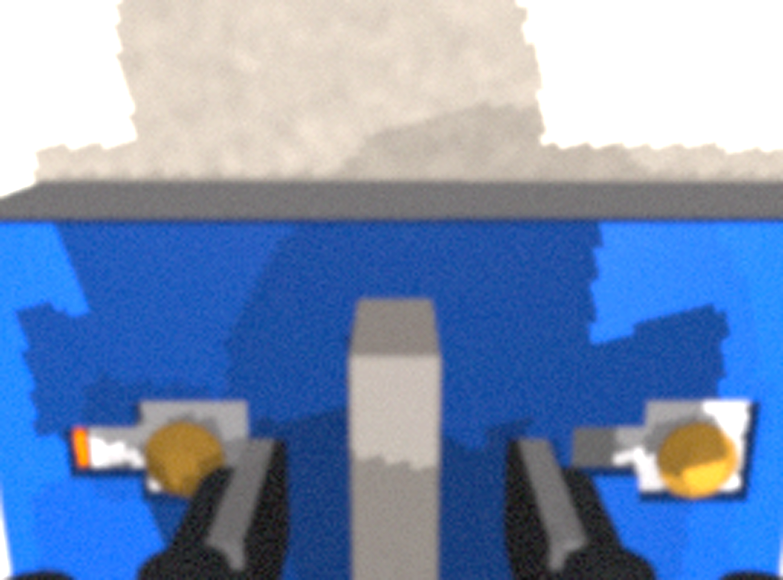

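The crop shows the cover seated and let go: both heads poke through the wide parts, at (185,458) and (697,458). The plate covers the box edge and the fingers are clear of the ridge. Before pushing I'll check sideways centring, since neck against slot leaves ±1.5 mm.

```bash
python3 - <<'E'
from h import *
c=cam('wrist'); im=cv2.imread('pics/w5.png'); s=env.read_state(); R=np.array(s['tcp_rot']); p=np.array(s['eef_pos'])[:2]; print(p)
f=lambda u,v,z:np.round((cast(c,(u/2.9+139.7,v/2.9+99.7),z)[0]-p)@R[:2,:2]*1000,1)
for n,(u0,u1,v0,v1),(a0,a1,b0,b1) in (('rear',(140,248,401,500),(146,224,422,496)),('front',(645,752,401,500),(657,739,422,496))):
  um=(u0+u1)/2; am=(a0+a1)/2
  print(n,'key far/near',f(um,v0,.055),f(um,v1,.055),'L/R',f(u0,450,.055),f(u1,450,.055))
  print('  pin',f(am,b0,.06),f(am,b1,.059),f(a0,458,.059),f(a1,458,.059))
print('slot',f(100,426,.055),f(100,475,.055),f(590,427,.055),f(590,475,.055),'ridge L/R',f(350,360,.087),f(441,360,.087),'plate edge',f(390,221,.055))
E
```

```text
[ 0.4931661  -0.26511429]
rear key far/near [ 12.7 -37.6] [ -8.7 -39.1] L/R [  2.3 -49. ] [  2.3 -27.7]
  pin [ 10.6 -38.3] [ -5.6 -39.7] [  2.6 -46.6] [  2.6 -31.7]
front key far/near [12.7 59.8] [-8.7 62.1] L/R [ 2.3 50.4] [ 2.3 71.4]
  pin [10.6 58.2] [-5.6 60.3] [ 2.6 51.5] [ 2.6 67.3]
slot [  7.4 -56.3] [ -3.2 -57.4] [ 7.2 39.2] [-3.2 39.9] ridge L/R [32.9 -5.5] [32.9  8.1] plate edge [47.9  0.3]
```

Centred to within 0.5 mm, and about 19 mm of travel remains. I'll push with the rear finger's pad against the ridge, towards tool +y.

Request:
move_arm([
  {"dx": 0.2, "dy": 0.8, "dz": 0, "wx": 0, "wy": 0, "wz": 0, "hand": 4},
  {"dx": 0.2, "dy": 1.3, "dz": 0, "wx": 0, "wy": 0, "wz": 0, "hand": 4},
  {"dx": 0.2, "dy": 1.6, "dz": 0, "wx": 0, "wy": 0, "wz": 0, "hand": 4},
  {"dx": 0.2, "dy": 2, "dz": 0, "wx": 0, "wy": 0, "wz": 0, "hand": 4},
  {"dx": 0.2, "dy": 2.4, "dz": 0, "wx": 0, "wy": 0, "wz": 0, "hand": 4},
  {"dx": 0.2, "dy": 2.8, "dz": 0, "wx": 0, "wy": 0, "wz": 0, "hand": 4},
  {"dx": 0.2, "dy": 3.1, "dz": 0, "wx": 0, "wy": 0, "wz": 0, "hand": 4},
  {"dx": 0.2, "dy": 3.4, "dz": 0, "wx": 0, "wy": 0, "wz": 0, "hand": 4},
  {"dx": 0.2, "dy": 3.4, "dz": 0, "wx": 0, "wy": 0, "wz": 0, "hand": 4},
  {"dx": 0.2, "dy": 3.4, "dz": 0, "wx": 0, "wy": 0, "wz": 0, "hand": 4},
])

```text
t: 14.95
eef_pos: [0.4605, -0.258, 0.2386]
tcp_rot: [[-0.268, -0.963, 0.003], [-0.963, 0.268, -0.001], [0.0, -0.003, -1.0]]
contact_force: [6.0, -2.0, -1.4]
grip_width: 0.0402
grip_force: 2.8
```

```bash
python3 - <<'E'
from h import *
c=cam('wrist'); s=env.read_state(); R=np.array(s['tcp_rot']); p=np.array(s['eef_pos'])[:2]; im=eyes.read_camera('wrist'); cv2.imwrite('pics/w6.png',im)
print(s['grip_width'],s['contact_force'],(p-[.49317,-.26511])@R[:2,:2]*1000)
for b in blobs(im,(5,150,60),(28,255,255),30):
  q=b.reshape(-1,2); print(q.mean(0).round(),q.min(0),q.max(0),cv2.contourArea(b),rect(c,b,.059))
E
```

```text
0.04016831172840036 [ 6.03508393 -2.01795278 -1.40478725] [ 1.91877909 33.42198304]
[ 99. 257.] [ 81 231] [115 282] 1279.0 (array([ 554.7, -286.7]), array([15.7, 31.5]), 74.5)
[146. 260.] [134 249] [159 271] 425.0 (array([ 529.8, -277.9]), array([13.6, 14.2]), 2.8)
[312. 260.] [310 254] [314 267] 34.5 (array([ 440.4, -253. ]), array([2.2, 8.2]), 70.9)
```

The stop is felt (6 N along the slide) and the catch shows as a full block. I'll back off, lift and check.

Request:
move_arm([
  {"dx": 0, "dy": -0.7, "dz": 0, "wx": 0, "wy": 0, "wz": 0, "hand": 4},
  {"dx": 0, "dy": -1.3, "dz": 0, "wx": 0, "wy": 0, "wz": 0, "hand": 4},
  {"dx": 0, "dy": -1.3, "dz": 0, "wx": 0, "wy": 0, "wz": 0, "hand": 4},
  {"dx": 0, "dy": -1.3, "dz": -2, "wx": 0, "wy": 0, "wz": 0, "hand": 4},
  {"dx": 0, "dy": -1.3, "dz": -5, "wx": 0, "wy": 0, "wz": 0, "hand": 4},
  {"dx": 0, "dy": -1.3, "dz": -10, "wx": 0, "wy": 0, "wz": 0, "hand": 4},
  {"dx": 0, "dy": -1.3, "dz": -12, "wx": 0, "wy": 0, "wz": 0, "hand": 4},
  {"dx": 0, "dy": -1.3, "dz": -12, "wx": 0, "wy": 0, "wz": 0, "hand": 4},
  {"dx": 0, "dy": -1.3, "dz": -12, "wx": 0, "wy": 0, "wz": 0, "hand": 4},
])

```text
t: 16.12
eef_pos: [0.4723, -0.2612, 0.3563]
tcp_rot: [[-0.269, -0.963, -0.002], [-0.963, 0.269, 0.001], [-0.0, 0.003, -1.0]]
contact_force: [-0.5, -0.0, -1.2]
grip_width: 0.0399
grip_force: 0.0
```

```bash
python3 - <<'E'
from h import *
c=cam('wrist'); im=eyes.read_camera('wrist'); t=eyes.read_camera('top'); print(env.read_state()['contact_force'])
for b in blobs(im,(100,120,40),(125,255,255),1000): r=rect(c,b,.055); print('cover',*r)
a=np.radians(164.3); u=np.array([np.cos(a),np.sin(a)]); v=np.array([-u[1],u[0]])
P=[]
for b in blobs(im,(5,150,60),(28,255,255),30):
  q=b.reshape(-1,2); r=rect(c,b,.06); P.append(r[0]); print(q.mean(0).round(),cv2.contourArea(b),*r, 'wrt cover',round(float((r[0]-rect(c,blobs(im,(100,120,40),(125,255,255),1000)[0],.055)[0])@u),1))
ct=cam('top')
for b in blobs(t,(22,120,60),(36,255,255),200): print('tester',np.round(b.reshape(-1,2).mean(0)),*rect(ct,b,.039))
cv2.imwrite('pics/w7c.png',cv2.convertScaleAbs(cv2.resize(im[100:270,120:400],None,fx=2.8,fy=2.8,interpolation=cv2.INTER_CUBIC),alpha=1.4))
E
```

```text
[ 0.62386541 -0.31261312 -0.28156191]
cover [ 472.4 -261.6] [ 91.4 158.5] 164.4
[181. 202.] 373.5 [ 555.7 -286.4] [13.2 29.3] 74.4 wrt cover -86.9
[210. 202.] 121.5 [ 529.8 -278. ] [11.8 13.1] 11.3 wrt cover -59.7
[315. 203.] 116.5 [ 435.  -250.9] [11.3 11.8] 76.3 wrt cover 38.9
[278. 354.] 103.0 [516.  -90.2] [11.3 22.3] 1.6 wrt cover 4.4
```

View pics/w7c.png

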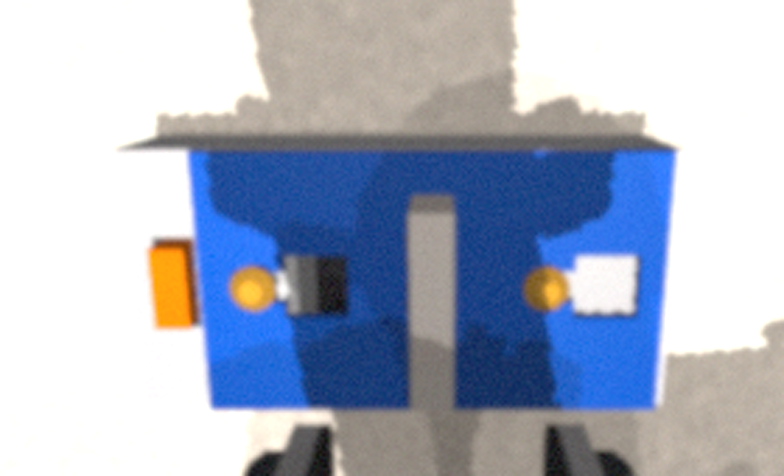

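The crop shows the pins at the slot ends, at (252,288) and (545,288). The orange catch stands up behind the tail at (172,285), and the fingers touch nothing. I'll hand the job in.

```bash
python3 -c "
from station import ticket
print(ticket.finish_job())"
```

```text
the job is handed in; nothing more can be done
None
```

I handed the job in: the tester was set down flat in the green tray, and the cover was seated over both pins, let go, and pushed home, with the catch up behind it; the hand-in gave no verdict.

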